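Set a cavity filter's tuning rod level with its twin and hold it for locking

ROBOT

A 6-joint arm with a two-finger parallel gripper is mounted at the origin on the work surface. World frame = base frame: x ahead of the robot, y to its left, z up, the work surface at z = 0. Lengths are in m, angles in rad, forces in N, time in s.
With the tool pointing down it reaches from about 0.4 to 0.825 m from the base axis. Payload 7 kg.
Tool frame: the origin (TCP) lies between the finger pads; the fingertips stand arm.nose_length ahead of it and the grasp point (between the pads) is the TCP (arm.nose_length is the distance from the TCP to the fingertips, in m); x points along the fingers, z is the direction in which the jaws open and shut, and the axes are right-handed (so a half turn about x gives the same grasp; the last joint's range is limited). The gripper opens to 88 mm and grips with 3 to 60 N. Pads are 19 mm wide; open, the fingers measure 130 mm over their backs; the gripper's body (78 mm by 193 mm) begins 47 mm behind the grasp point.
Start: joints at [1.609, 0.359, 0.012, 0, -1.224, -0.288], TCP at [0.167, 0.654, 0.246] pointing down, gripper open.
Joint ranges: [-3.07, 3.07], [-1.43, 2.12], [-1.02, 1.25], [-3.03, 1.67], [-3.05, -0], [-3.03, 3.03]. Speed limits (rad/s): [2.39, 2.39, 3.01, 3.14, 3.14, 3.14].

INTERFACE

Orientations are given as [roll, pitch, yaw] about the fixed x, y, z axes, in that order (R = Rz(yaw) Ry(pitch) Rx(roll)).
In Python, from station import arm, viewer, spotter gives the robot as it stands.
- The arm moves only by the shell command python3 -m handwheel 'ROWS' [FORCE]. ROWS is a JSON object of lists of equal length, an entry for each row: "gripper": the gripper command: -1 is shut, 1 is fully open, values between are in proportion; "travel": the shift along the world's x, y, z each as a share of 500 mm, from -1 to 1, a list of three; "spin": the turn about the world's z as a share of 45 degrees, from -1 to 1. A call has 1 to 20 rows; each row is the pose to reach, as a shift and turn from the pose commanded when the call began; what a row does not reach only later rows make up. A row lasts 1/10 s, in which the tool goes at most 50 mm and 8.59 degrees, less where a joint would pass 70% of its speed; a pose out of reach is approached as far as the arm can. A call with a number of a shift or a turn outside -1 to 1 is refused whole. A call with a gripper value outside its range is refused whole. The fingers move at their own pace and stop on an object; FORCE is the grip in N (left out, the last holds). Time passes only in rows, so rows that repeat a pose let the fingers close. It gives the time, the measured TCP pose, the force and the opening at its end, in the units of the state.
- arm.get_state(): the state, without advancing time (a new reading comes with each control period).
- viewer.grab_frame(name): name is "scene" or "top" or "wrist"; returns a dict with "pixels" (400x640x3 uint8, blue, green, red), "fx", "fy", "cx", "cy" (pixels), "eye" and "attitude" of the camera in the world. Camera axes: x right, y down, z forward; pixel columns grow to the right and rows downward; lengths in m; the calibration is good to about 2 mm. A picture is of the moment at which its call begins. There is no depth.
- arm.job_done(): hands the job in, once; it reports no verdict.
Trained networks look in the newest picture that a camera, given by its name, has taken for a name from the list of things; names that differ only in an ending like _2 or _b are one class to them, and where a whole thing is asked for, a point or a joint stands for the part that bears it (a point fixed in the world has none). Each returns a list of dicts, best first, with "conf" (0 to 1); they miss things now and then, are a little off and sometimes report something else, mostly with a low value. They report only what shows in the picture. A call takes as long as a camera call. They do not tell look-alikes from the thing itself.
- spotter.spot_in(camera, label): "rect" ([left, top, right, bottom] in pixels, round what is visible of it).
- spotter.tip_of(camera, label): "at" ([column, row] in pixels: a listed point, or the origin of a listed thing).
The state is a dict: "t": time; "q": joint angles; "qd": joint speeds; "joint_efforts": joint torques, N m; "eef_pos": TCP position; "ee_rot": TCP orientation; "force": force on the tool from outside, world axes, zero at the start; "moment": the same for the moment, N m; "width": finger opening in m.
Only numpy, scipy, OpenCV 4.12 (cv2) and the standard library are available. Lean on these libraries where they do the work, as an engineer would, in place of code of your own. Each camera call takes 0.05 s, during which the arm holds its last target.

TASK

These two cavity filters are to be a matched pair: the tuning rod of one is already set and locked, the other's is still pushed fully in under its black guard. Lift that guard off and stand it mouth down in the steel parts tray beside the other guard, then take the bare rod by its knob and draw it straight up, without forcing it sideways in its bushing or pulling it right out, until its knob is level with the knob on the set filter. Finish still holding the rod there, steady and upright, carried by your grip alone and not leaning on the bushing, so that I can tighten the lock collar; leave the set rod and everything else on the bench as they are.

Things in the scene. Friction and masses are not known exactly. Their poses are not given: they have to be found in the camera images.
- guard_center (a point): Centre (half-way up) of the loose black plastic guard: an upright cylinder 42 mm in diameter (43 mm at its mouth rim), 70 mm tall, open at the bottom, walls 2.5 mm, 40 to 70 g; z points up. At the start it stands loosely over the bushing and knob of the filter to be tuned, its mouth on the filter's top plate; it comes off straight up and must rise 65 mm to clear the knob.
- rod_knob (a point): Centre of the aluminium knob (cylinder 28 mm in diameter, 30 mm tall) on top of the loose brass tuning rod (12 mm in diameter, 120 mm long below the knob); z up along the rod. 0.14 to 0.24 kg; it slides freely in the bushing and drops back home if let go. Fully in (at the start, under the guard), the knob rests on the bushing's top, its centre 15 mm above it.
- bushing_top (a point): Centre of the top of the fixed brass bushing of the filter to be tuned; z up. Bushing 22 mm in diameter, standing 32 mm above the top plate; bore 13.5 mm wide, 48 mm long. Round its foot a lock collar, 29 mm in diameter, 11 mm high (a screw lug reaches 18 mm from the axis). Two coaxial sockets (17 mm wide, 17 mm tall) stand on the top plate, 36 mm either way along this point's y axis.
- set_knob (a point): Centre of the knob of the other filter, an identical can fixed to the bench, whose identical rod and knob are already drawn out by 25 to 50 mm and locked. This is the height to match; the rod must not be shifted.
- tray: Steel parts tray fixed to the bench, 220 x 120 mm outside (long side along its x axis), walls 4 mm thick and 26 mm tall, floor 4 mm thick. Origin at the centre of its underside, on the bench.
- tray_free (a point): Centre of the tray's free half, on its floor: 50 mm from the tray's centre along its -x; x axis as the tray's.
- swr_meter: Grey power meter fixed to the bench, 100 x 150 mm and 70 mm tall. Origin at the centre of its underside.
- guard_other: The other filter's rod guard, same shape and size as the guard, already standing mouth down in the +x half of the tray, about 50 mm from the tray's centre. Origin at the centre of its mouth.
- spanner: Open-ended spanner, 130 mm, lying loose on the bench nearer the robot than the filters. Origin under its middle.
- screwdriver: Screwdriver with a black handle, 170 mm, lying loose on the bench beyond the filters. Origin under its middle.
- adapter: Small steel coaxial adapter, 21 mm in diameter, 34 mm tall, standing loose between the two filters. Origin at the centre of its underside.
- morse_key: Straight telegraph key, black base 95 x 60 mm with brass lever, 47 mm tall, loose on the bench. Origin under the base's centre.
- mug: White mug, 82 mm in diameter, 95 mm tall, loose on the bench. Origin at the centre of its underside.
- cavity_tune: The whole cavity filter to be tuned (can, top plate, bushing, sockets), silver aluminium, fixed to the bench: can 100 mm in diameter, top plate 104 mm in diameter with its top 130 mm above the bench, round foot 116 mm in diameter. Origin at the centre of its foot, on the bench.
- guard: The same guard as guard_center; origin at the centre of its mouth, at the bottom.
- rod: The same rod as rod_knob; origin on its axis at the knob's underside.
Things that resemble listed ones, but are neither listed nor needed, are in the scene too. Leave any orange look-alike of the cavity_tune alone.

How it is judged:
By the outcome, as a careful person would: the job done as asked, in the order asked, and still so for the second after the job is handed in, while the arm keeps its last pose, push and grip.
It also fails if it takes over 58 s, if anything falls off the work surface, if the arm or the gripper's body presses on something with over 40 N, if the wrist force passes 120 N, or if a joint passes its speed limit or range.

## Working session

There is one attempt and no reset: what is moved stays moved. The work goes in short steps, Python scripts to look and compute and a shell command to move; the robot and the scene stay as the last step left them, time stands still between calls to the robot, and variables do not carry over. Pictures are saved under pics/ and viewed, and the job is handed in when it is done.

```bash
mkdir -p pics; ls
python3 - <<'E'
from station import arm, viewer, spotter
import cv2
s=arm.get_state(); print({k:s[k] for k in ('t','eef_pos','ee_rot','force','width')}, arm.nose_length)
for n in ("scene","top","wrist"):
    f=viewer.grab_frame(n); cv2.imwrite(f"pics/a_{n}.png",f["pixels"]); print(n,f["fx"],f["fy"],f["cx"],f["cy"],f["eye"],f["attitude"])
    for l in ["guard_center","guard","rod_knob","bushing_top","set_knob","tray","tray_free","guard_other","cavity_tune","adapter","swr_meter","mug","morse_key"]:
        try:
            print(n,l,[(round(d["conf"],2),[round(float(x)) for x in d["at"]]) for d in spotter.tip_of(n,l)][:4])
        except Exception as e: print(l,e)
E
```

```text
pics
{'t': 0.0, 'eef_pos': array([0.16674498, 0.65361159, 0.24460686]), 'ee_rot': array([ 0.0872596 ,  1.56910948, -1.73339586]), 'force': array([ 1.04434784,  0.46397466, -0.21498462]), 'width': 0.08804394164771888} 0.019
scene 414.5261895738459 414.5261895738459 316.6815387077852 199.37384033602484 [ 0.94988015 -0.31828611  1.00523088] [-2.57033525  0.01436658  0.89629859]
scene guard_center [(0.78, [374, 192])]
scene guard [(0.66, [185, 288]), (0.6, [268, 241]), (0.55, [370, 199])]
scene rod_knob []
scene bushing_top [(0.98, [320, 104]), (0.92, [326, 148]), (0.72, [378, 194]), (0.62, [452, 144])]
scene set_knob [(0.59, [270, 242])]
scene tray [(0.74, [271, 362]), (0.63, [198, 299])]
scene tray_free [(0.97, [184, 289])]
scene guard_other [(0.64, [211, 305]), (0.53, [427, 226])]
scene cavity_tune [(0.9, [369, 227]), (0.9, [438, 176]), (0.76, [322, 186]), (0.74, [324, 142])]
scene adapter [(0.39, [320, 229]), (0.2, [374, 285])]
scene swr_meter [(0.67, [387, 158])]
scene mug [(0.57, [272, 360]), (0.24, [376, 194]), (0.16, [268, 243])]
scene morse_key [(0.78, [424, 223])]
top 387.18284
[... 426 characters left out ...]
57, 236])]
top guard_other [(0.54, [436, 205])]
top cavity_tune [(0.89, [250, 300]), (0.75, [279, 192]), (0.75, [282, 248]), (0.24, [210, 241])]
top adapter [(0.61, [321, 211]), (0.55, [391, 179])]
top swr_meter [(0.83, [210, 240])]
top mug [(0.59, [421, 142])]
top morse_key [(0.76, [232, 158])]
wrist 299.07363570466737 299.07363570466737 321.46506343696785 201.11785523880164 [0.23149828 0.63698635 0.38410921] [ 2.88389222e+00 -1.40248102e-03 -1.82037370e+00]
wrist guard_center []
wrist guard []
wrist rod_knob []
wrist bushing_top []
wrist set_knob []
wrist tray []
wrist tray_free []
wrist guard_other []
wrist cavity_tune []
wrist adapter []
wrist swr_meter []
wrist mug []
wrist morse_key []
```

View pics/a_scene.png

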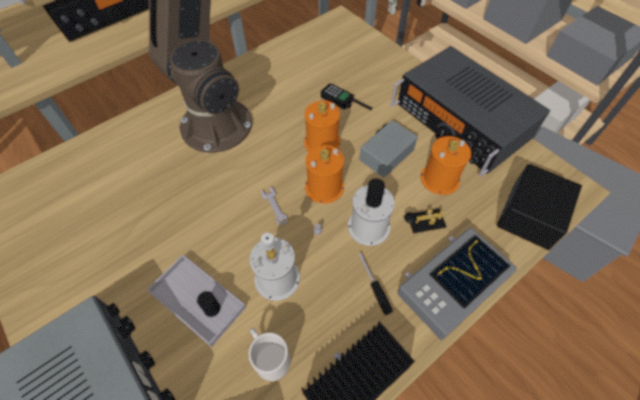

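View pics/a_top.png

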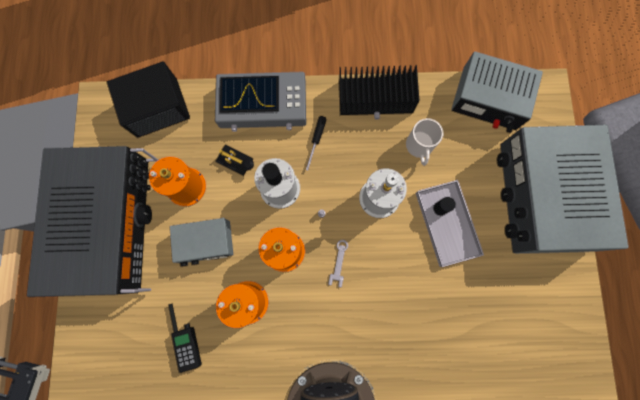

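Run:
```python
import cv2
a=cv2.imread('pics/a_scene.png');b=cv2.imread('pics/a_top.png')
cv2.imwrite('pics/a_s2.png',cv2.resize(a[130:330,150:450],(800,533),interpolation=cv2.INTER_CUBIC))
cv2.imwrite('pics/a_t2.png',cv2.resize(b[120:290,220:490],(800,504),interpolation=cv2.INTER_CUBIC))
```

```text
(no output)
```

View pics/a_s2.png

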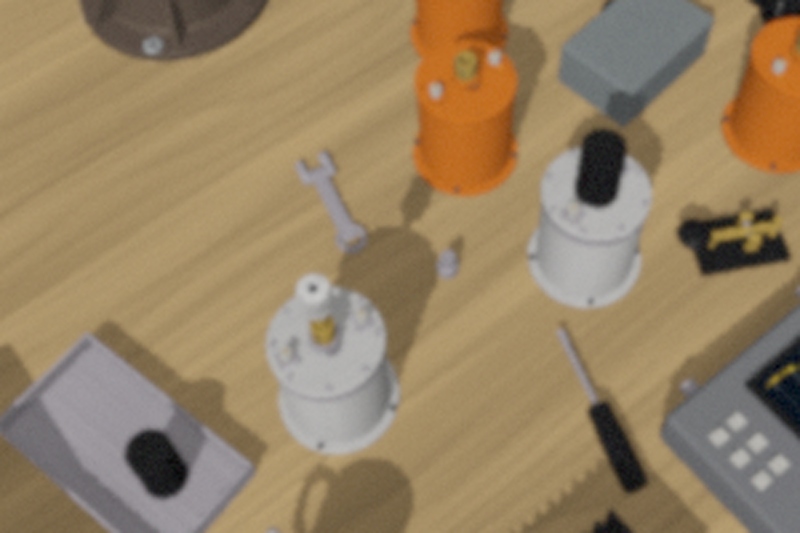

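View pics/a_t2.png

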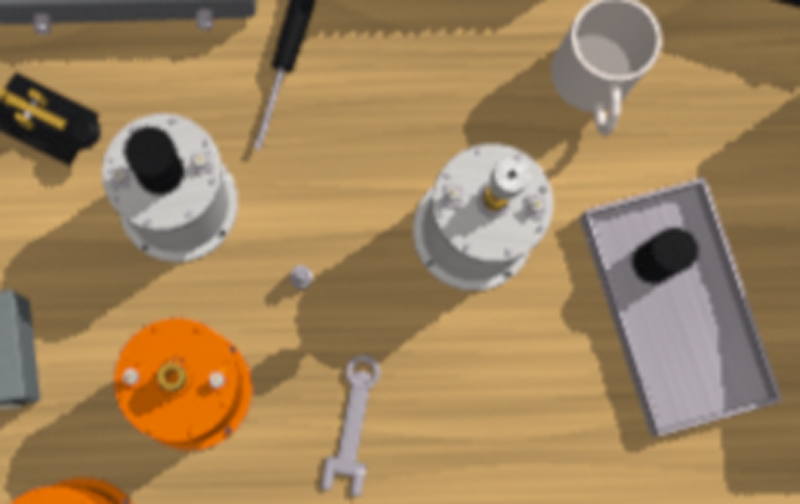

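```bash
cat > h.py <<'E'
import numpy as np, cv2
from scipy.spatial.transform import Rotation as R
from scipy.optimize import minimize
def cam(fx,cx,cy,eye,att): return dict(fx=fx,fy=fx,cx=cx,cy=cy,eye=np.array(eye),attitude=np.array(att))
SC=cam(414.5261895738459,316.6815387077852,199.37384033602484,[0.94988015,-0.31828611,1.00523088],[-2.57033525,0.01436658,0.89629859])
TP=cam(387.1828496817737,320.81806293981793,203.0670080754462,[0.34238049,0.00602958,1.09551897],[-2.95544114,0.01114586,-1.59430721])
def proj(c,P):
    p=(np.atleast_2d(P)-c['eye'])@R.from_euler('xyz',c['attitude']).as_matrix()
    return np.c_[c['fx']*p[:,0]/p[:,2]+c['cx'],c['fy']*p[:,1]/p[:,2]+c['cy']]
def onz(c,px,z):
    d=R.from_euler('xyz',c['attitude']).as_matrix()@np.array([(px[0]-c['cx'])/c['fx'],(px[1]-c['cy'])/c['fy'],1])
    return c['eye']+d*(z-c['eye'][2])/d[2]
def tri(cs,pxs):
    A=np.zeros((3,3));b=np.zeros(3)
    for c,px in zip(cs,pxs):
        d=onz(c,px,0)-c['eye'];d/=np.linalg.norm(d);M=np.eye(3)-np.outer(d,d);A+=M;b+=M@c['eye']
    return np.linalg.solve(A,b)
def ring(x,y,z,r,n=48):
    t=np.linspace(0,2*np.pi,n,endpoint=False);return np.c_[x+r*np.cos(t),y+r*np.sin(t),np.full(n,z)]
def cylpoly(c,x,y,z0,z1,r):
    return cv2.convexHull(proj(c,np.r_[ring(x,y,z0,r),ring(x,y,z1,r)]).astype(np.float32))[:,0]
def softmask(poly,shape,k=4):
    m=np.zeros((shape[0]*k,shape[1]*k),np.uint8);cv2.fillPoly(m,[np.round((poly+.5)*k*16-8).astype(np.int32)],255,shift=4)
    return cv2.resize(m,(shape[1],shape[0]),interpolation=cv2.INTER_AREA)/255.
E
python3 - <<'E'
from h import *
S=cv2.imread('pics/a_scene.png');T=cv2.imread('pics/a_top.png')
for n,ps,pt,z in [('guard_c',(374,192),(272,175),.165),('set',(268,240),(391,179),.21),('other',(209,303),(442,206),.039)]:
    print(n,onz(SC,ps,z),onz(TP,pt,z),tri([SC,TP],[ps,pt]))
# silhouette fit, dark cylinders
def fit(cs,x0,z0,z1,r,win=26):
    def cost(p):
        e=0
        for c,I in cs:
            g=cv2.GaussianBlur(I,(0,0),.6).max(2).astype(float)
            u=proj(c,[x0[0],x0[1],(z0+z1)/2])[0].astype(int)
            sl=np.s_[u[1]-win:u[1]+win,u[0]-win:u[0]+win]
            m=softmask(cylpoly(c,p[0],p[1],z0,z1,r),g.shape)[sl]
            d=np.clip((75-g[sl])/40+.5,0,1)
            e+=((m-d)**2).sum()
        return e
    o=minimize(cost,x0,method='Nelder-Mead',options=dict(initial_simplex=[x0,[x0[0]+.006,x0[1]],[x0[0],x0[1]+.006]],xatol=1e-4));return o.x,o.fun
for nm,x0,z0,z1 in [('guard',onz(TP,(272,175),.165)[:2],.13,.20),('other',onz(TP,(442,206),.039)[:2],.004,.074)]:
    print(nm,fit([(SC,S)],x0,z0,z1,.021),fit([(TP,T)],x0,z0,z1,.021),fit([(SC,S),(TP,T)],x0,z0,z1,.021))
E
```

```text
guard_c [0.59192028 0.13097295 0.165     ] [0.59183809 0.13180237 0.165     ] [0.59180732 0.1315907  0.16444148]
set [ 0.55846787 -0.15394358  0.21      ] [ 0.56266312 -0.15426877  0.21      ] [ 0.56114105 -0.15417256  0.21461519]
other [ 0.52365291 -0.32572383  0.039     ] [ 0.52477167 -0.32143421  0.039     ] [ 0.52415826 -0.32385942  0.03763511]
guard (array([0.59333223, 0.13146252]), np.float64(76.63420319108036)) (array([0.59314613, 0.13230525]), np.float64(121.05477460592078)) (array([0.59316735, 0.13171757]), np.float64(197.44201509034988))
other (array([ 0.52510261, -0.32639412]), np.float64(45.0077100153787)) (array([ 0.52420817, -0.32588135]), np.float64(20.62064854863514)) (array([ 0.52470285, -0.32605093]), np.float64(67.74422553825451))
```

Run:
```python
from h import *
z=lambda p:(p[0]*270/800+220-.3,p[1]*170/504+120-.3)
c=[onz(TP,z(p),.026) for p in [(587,215),(703,181),(778,398),(657,436)]]
for q in c: print(q)
ce=np.mean(c,0);print('tray c',ce,[np.linalg.norm(c[i]-c[(i+1)%4]) for i in range(4)])
v=(c[0]+c[1]-c[2]-c[3])[:2];v/=np.linalg.norm(v);print('x axis',v,np.degrees(np.arctan2(v[1],v[0])),'free',ce[:2]-.05*v)
a=onz(TP,z((199,160)),.147);b=onz(TP,z((119,177)),.147);print('tune sockets',a,b,(a+b)/2,np.degrees(np.arctan2(*(b-a)[1::-1])),np.linalg.norm(a-b))
a=onz(TP,z((451,192)),.147);b=onz(TP,z((534,205)),.147);print('set sockets',a,b,(a+b)/2,np.linalg.norm(a-b))
for l,p in [('guard0',(.593,.132,.13)),('foot',(.593,.132,0))]: print(proj(TP,p),proj(SC,p))
# ee start
from station import arm
s=arm.get_state();Rm=R.from_euler('xyz',s['ee_rot']).as_matrix();print(Rm)
```

```text
[ 0.5681378  -0.26076848  0.026     ]
[ 0.59842971 -0.37355163  0.026     ]
[ 0.3914209  -0.42421526  0.026     ]
[ 0.3595751  -0.31031506  0.026     ]
tray c [ 0.47939088 -0.34221261  0.026     ] [np.float64(0.11678030912424561), np.float64(0.21311839962223741), np.float64(0.11826837880550954), np.float64(0.21436711893373792)]
x axis [0.97213562 0.23441915] 13.5573862410112 free [ 0.4307841  -0.35393357]
tune sockets [0.59914623 0.09656287 0.147     ] [0.58599689 0.16493958 0.147     ] [0.59257156 0.13075123 0.147     ] 100.88550941675118 0.06962958774422265
set sockets [ 0.56548464 -0.11703358  0.147     ] [ 0.55238448 -0.18652668  0.147     ] [ 0.55893456 -0.15178013  0.147     ] 0.07071708485242277
[[273.76051152 178.05134079]] [[373.17120914 199.83273082]]
[[279.60894038 189.18396505]] [[368.45969124 225.19505288]]
[[ 3.16002313e-06  9.68973784e-01 -2.47163521e-01]
 [ 7.11952913e-06 -2.47163521e-01 -9.68973784e-01]
 [-1.00000000e+00  1.30229169e-06 -7.67967953e-06]]
```

Run:
```python
from h import *
for z in (0,.1,.15): print(z,[onz(TP,p,z).round(3) for p in [(500,135),(503,160),(505,195),(503,248)]])
# left radio corner top
for z in (.1,.15): print(z,[onz(TP,p,z).round(3) for p in [(127,148),(130,294)]], onz(SC,(455,50),z))
```

```text
0 [array([ 0.74 , -0.522,  0.   ]), array([ 0.663, -0.522,  0.   ]), array([ 0.559, -0.517,  0.   ]), array([ 0.408, -0.494,  0.   ])]
0.1 [array([ 0.704, -0.474,  0.1  ]), array([ 0.634, -0.474,  0.1  ]), array([ 0.539, -0.469,  0.1  ]), array([ 0.402, -0.448,  0.1  ])]
0.15 [array([ 0.686, -0.45 ,  0.15 ]), array([ 0.619, -0.45 ,  0.15 ]), array([ 0.529, -0.445,  0.15 ]), array([ 0.399, -0.426,  0.15 ])]
0.1 [array([0.695, 0.533, 0.1  ]), array([0.309, 0.499, 0.1  ])] [0.31524283 0.76655609 0.1       ]
0.15 [array([0.677, 0.507, 0.15 ]), array([0.311, 0.474, 0.15 ])] [0.35029672 0.70663534 0.15      ]
```

```bash
python3 -m handwheel '{"gripper":[1,1,1,1,1,1,1,1,1,1,1,1,1,1,1,1],"travel":[[0,0,0.15],[0,0,0.15],[0.852,-1,0.15],[0.852,-1,0.15],[0.852,-1,0.15],[0.852,-1,0.15],[0.852,-1,0.15],[0.852,-1,0.15],[0.852,-1,0.15],[0.852,-1,0.15],[0.852,-1,0.15],[0.852,-1,0.15],[0.852,-1,0.15],[0.852,-1,0.15],[0.852,-1,0.15],[0.852,-1,0.15]],"spin":[0,0,0,0,0,0,0,0,0,0,0,0,0,0,0,0]}' 15
```

```text
t: 3.7
eef_pos: [0.5952, 0.15, 0.3199]
ee_rot: [-0.133, 1.569, -1.957]
force: [-0.8, 0.6, -0.7]
width: 0.0878
```

```bash
python3 -m handwheel '{"gripper":[1,1,1,1,1,1],"travel":[[-0.004,-0.036,0],[-0.004,-0.036,0],[-0.004,-0.036,0],[-0.004,-0.036,0],[-0.004,-0.036,0],[-0.004,-0.036,0]],"spin":[-1,-1,-1,-1,-1,-1]}' && python3 -m handwheel '{"gripper":[1,1,1],"travel":[[0,0,0],[0,0,0],[0,0,0]],"spin":[-0.38,-0.38,-0.38]}'
python3 - <<'E'
from h import *
from station import arm, viewer, spotter
f=viewer.grab_frame("wrist");cv2.imwrite('pics/w1.png',f['pixels']);np.save('pics/w1.npy',{k:v for k,v in f.items() if k!='pixels'},allow_pickle=True)
s=arm.get_state();print(s['eef_pos'],R.from_euler('xyz',s['ee_rot']).as_matrix().round(3).tolist(),f['eye'],f['attitude'],s['q'])
print(spotter.tip_of('wrist','guard_center'),proj(f,[[.5932,.1318,.165],[.5932,.1318,.2]]))
E
```

```text
t: 4.3
eef_pos: [0.5907, 0.1362, 0.3207]
ee_rot: [-2.703, 1.571, 0.969]
force: [0.7, -0.1, 0.3]
width: 0.0875
t: 4.6
eef_pos: [0.5907, 0.1363, 0.3206]
ee_rot: [-2.289, 1.571, 1.088]
force: [0.5, -0.0, 0.5]
width: 0.0878
[0.59072331 0.13625215 0.32061592] [[0.0, 0.238, -0.971], [0.0, -0.971, -0.238], [-1.0, -0.0, -0.0]] [0.60493557 0.06958375 0.45918434] [ 2.88486421e+00 -3.12611011e-04 -2.90627518e+00] [ 5.48573770e-01  2.07898722e-01 -2.67348645e-02 -4.23723265e-05
 -1.33608097e+00 -3.07947554e-01]
[{'at': [316.7, 185.9], 'conf': 0.57}] [[318.29557828 187.65339836]
 [317.90560437 195.90878194]]
```

View pics/w1.png

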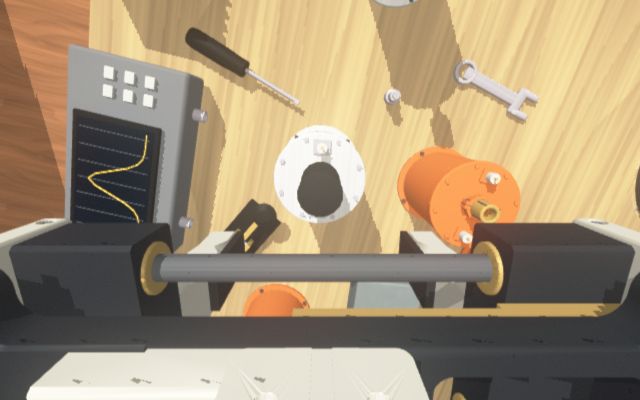

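Run:
```python
from h import *
f=np.load('pics/w1.npy',allow_pickle=True).item();I=cv2.imread('pics/w1.png')
g=cv2.GaussianBlur(I,(0,0),.6).max(2).astype(float)
sl=np.s_[145:222,285:358]
d=np.clip((75-g[sl])/40+.5,0,1)
cost=lambda p:((softmask(cylpoly(f,p[0],p[1],.13,.2,.021),g.shape)[sl]-d)**2).sum()
o=minimize(cost,[.5932,.1318],method='Nelder-Mead',options=dict(initial_simplex=[[.5932,.1318],[.598,.1318],[.5932,.137]],xatol=1e-4));print(o.x,o.fun)
```

```text
[0.5368   0.191275] 4.25875
```

Run:
```python
from h import *
f=np.load('pics/w1.npy',allow_pickle=True).item();I=cv2.imread('pics/w1.png')
g=cv2.GaussianBlur(I,(0,0),.6).max(2).astype(float)
print(f['fx'],f['cx'],g[190,305:335:3].round(),g[150:222:5,320].round(),g[190,280:362:4].round())
p=cylpoly(f,.5932,.1318,.13,.2,.021);print(p.min(0),p.max(0))
J=I.copy();cv2.polylines(J,[p.round().astype(np.int32)],True,(0,255,0),1);cv2.imwrite('pics/w1b.png',cv2.resize(J[130:240,260:380],None,fx=5,fy=5))
```

```text
299.07363570466737 321.46506343696785 [97. 96. 97. 96. 97. 96. 97. 96. 96. 96.] [249. 210. 237. 101. 100. 102. 100.  99.  96.  95.  94.  92.  91.  95.
 195.] [235. 247. 247. 247. 230.  96.  97.  96.  97.  97.  96.  97.  95.  96.
  96.  97. 243. 246. 247. 248. 248.]
[294.3825  162.29367] [341.45248 218.33015]
```

View pics/w1b.png

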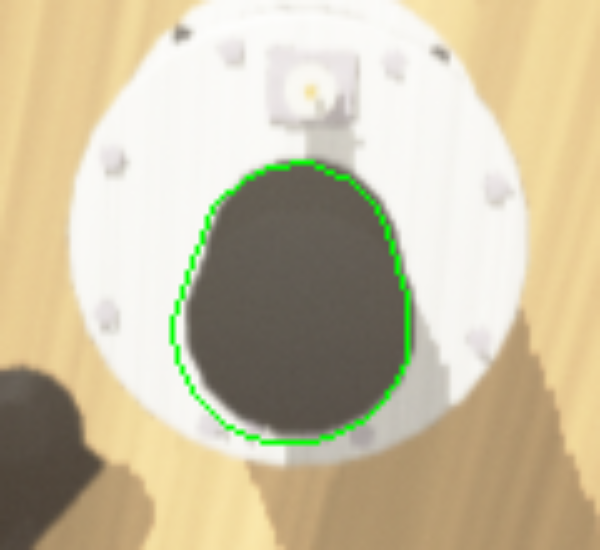

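```bash
python3 -m handwheel '{"gripper":[1,1,1,1,1,-0.1,-0.1],"travel":[[0.003,-0.009,-0.1],[0.003,-0.009,-0.19],[0.003,-0.009,-0.26],[0.003,-0.009,-0.289],[0.003,-0.009,-0.289],[0.003,-0.009,-0.289],[0.003,-0.009,-0.289]],"spin":[0,0,0,0,0,0,0]}' 12
python3 - <<'E'
from h import *
from station import arm, viewer, spotter
f=viewer.grab_frame("wrist");cv2.imwrite('pics/w2.png',f['pixels'])
f=viewer.grab_frame("scene");cv2.imwrite('pics/s2.png',cv2.resize(f['pixels'][140:260,290:470],None,fx=4,fy=4))
s=arm.get_state();print(s['eef_pos'],s['force'],s['width'])
E
```

```text
t: 5.4
eef_pos: [0.5933, 0.132, 0.1777]
ee_rot: [-2.992, 1.568, 0.388]
force: [-0.0, -1.2, 0.8]
width: 0.0764
[0.5930668  0.13191361 0.1775664 ] [-0.43482721 -0.63689046  0.12070779] 0.06909283530303557
```

View pics/w2.png

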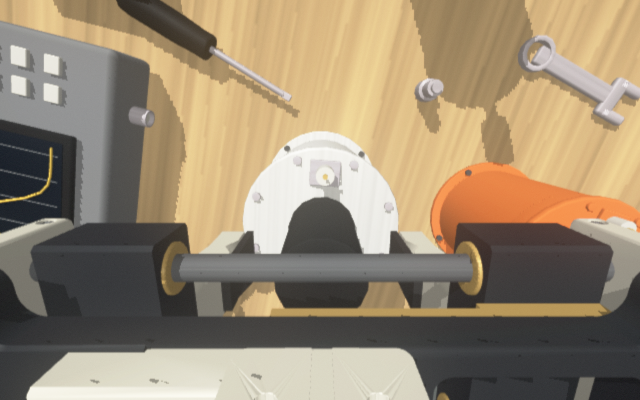

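View pics/s2.png

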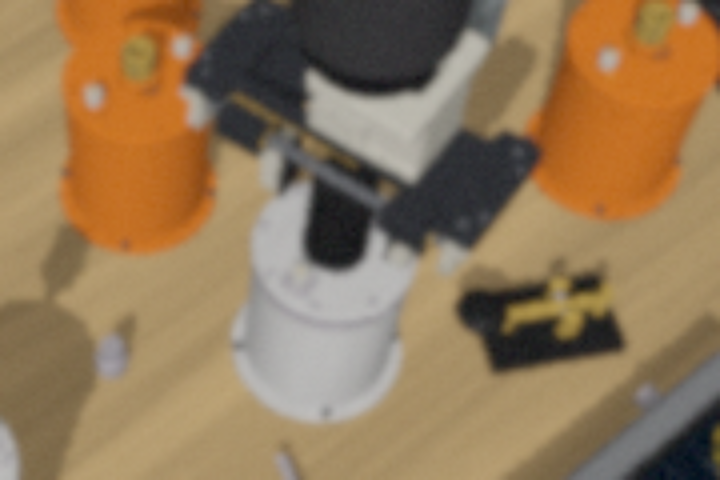

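```bash
python3 -m handwheel '{"gripper":[-1,-1,-1,-1,-1],"travel":[[0,0,0],[0,0,0],[0,0,0],[0,0,0],[0,0,0]],"spin":[0,0,0,0,0]}' 12
```

```text
t: 6.0
eef_pos: [0.5925, 0.1316, 0.1763]
ee_rot: [3.087, 1.57, 0.183]
force: [-0.5, 0.1, 2.4]
width: 0.0423
```

```bash
python3 -m handwheel '{"gripper":[-1,-1,-1,-1,-1,-1,-1,-1],"travel":[[0,0,0.02],[0,0,0.05],[0,0,0.1],[0,0,0.16],[0,0,0.2],[0,0,0.26],[0,0,0.3],[0,0,0.3]],"spin":[0,0,0,0,0,0,0,0]}'
python3 - <<'E'
from h import *
from station import arm, viewer, spotter
f=viewer.grab_frame("scene");cv2.imwrite('pics/s3.png',f['pixels'])
f=viewer.grab_frame("wrist");cv2.imwrite('pics/w3.png',f['pixels'])
s=arm.get_state();print(s['t'],s['eef_pos'],s['force'],s['width'])
E
```

```text
t: 6.8
eef_pos: [0.5935, 0.1317, 0.3303]
ee_rot: [-3.031, 1.565, 0.348]
force: [-0.4, 0.7, -0.5]
width: 0.0421
6.9 [0.59226021 0.13155904 0.32661918] [-0.53587321 -0.77586667 -1.4973447 ] 0.04213943420597759
```

View pics/s3.png

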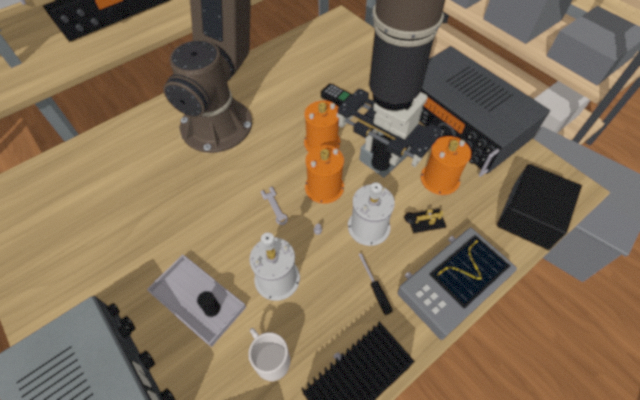

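View pics/w3.png

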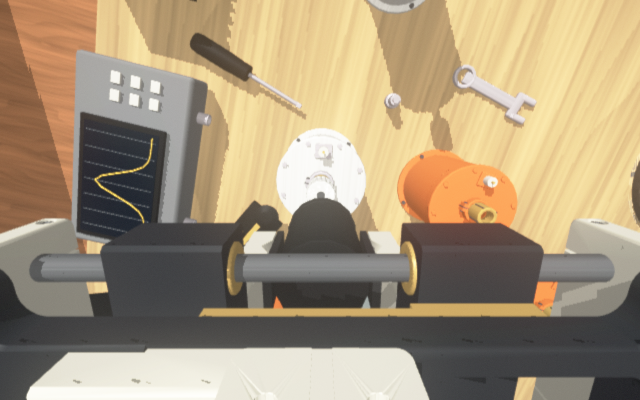

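```bash
python3 -m handwheel '{"gripper":[-1,-1,-1,-1,-1,-1,-1,-1,-1,-1,-1,-1,-1],"travel":[[-0.02,-0.06,0],[-0.05,-0.15,0],[-0.08,-0.25,0],[-0.115,-0.35,0],[-0.15,-0.45,0],[-0.18,-0.55,0],[-0.215,-0.65,0],[-0.25,-0.75,0],[-0.28,-0.85,0],[-0.305,-0.92,0],[-0.32,-0.96,0],[-0.322,-0.972,0],[-0.322,-0.972,0]],"spin":[0,0,0,0,0,0,0,0,0,0,0,0,0]}'
python3 - <<'E'
from h import *
from station import arm, viewer, spotter
f=viewer.grab_frame("wrist");cv2.imwrite('pics/w4.png',f['pixels']);np.save('pics/w4.npy',{k:v for k,v in f.items() if k!='pixels'},allow_pickle=True)
s=arm.get_state();print(s['t'],s['eef_pos'],s['force'],s['width'],s['q'])
print(proj(f,[[.5247,-.326,.039],[.431,-.354,.004]]))
E
```

```text
t: 8.2
eef_pos: [0.4305, -0.3551, 0.3249]
ee_rot: [-0.704, 1.569, 2.673]
force: [-0.7, 0.6, -0.7]
width: 0.0422
8.25 [ 0.43103168 -0.35434985  0.32514341] [-0.43335086  0.13114481 -0.0903882 ] 0.04287353576427311 [-3.37446806e-01  1.24401106e-01 -1.18472073e-01 -4.01311975e-04
 -1.32954284e+00  5.73598562e-01]
[[251.31660585 176.04009634]
 [319.46944107 168.6154768 ]]
```

View pics/w4.png

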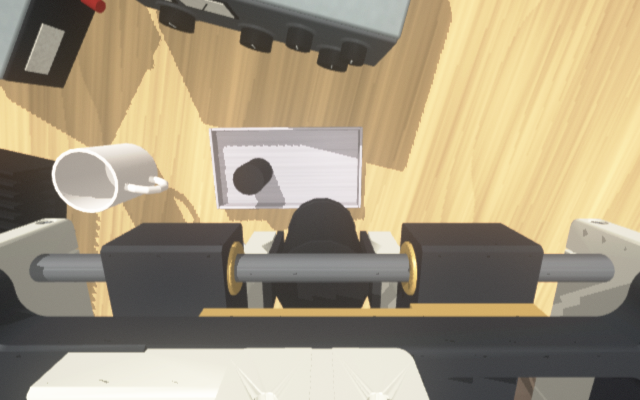

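```bash
python3 - <<'E'
from h import *
f=np.load('pics/w4.npy',allow_pickle=True).item()
c=[onz(f,p,.026) for p in [(212,128),(361,127),(362,207),(219,208)]];print(np.round(c,3),np.mean(c,0), onz(f,(252,176),.039))
E
python3 -m handwheel '{"gripper":[-1,-1,-1,-1,-1,-1,-1,-1,-1,-1],"travel":[[0,0,-0.06],[0,0,-0.14],[0,0,-0.23],[0,0,-0.32],[0,0,-0.4],[0,0,-0.46],[0,0,-0.5],[0,0,-0.52],[0,0,-0.535],[0,0,-0.535]],"spin":[0,0,0,0,0,0,0,0,0,0]}'
python3 - <<'E'
from h import *
from station import arm, viewer, spotter
f=viewer.grab_frame("scene");cv2.imwrite('pics/s5.png',cv2.resize(f['pixels'][220:370,120:300],None,fx=4,fy=4))
f=viewer.grab_frame("top");cv2.imwrite('pics/t5.png',cv2.resize(f['pixels'][130:290,380:540],None,fx=4,fy=4))
s=arm.get_state();print(s['t'],s['eef_pos'],s['force'],s['width'])
E
```

```text
[[ 0.593 -0.378  0.026]
 [ 0.388 -0.429  0.026]
 [ 0.355 -0.315  0.026]
 [ 0.566 -0.263  0.026]] [ 0.47575905 -0.34631606  0.026     ] [ 0.523757   -0.32628543  0.039     ]
t: 9.25
eef_pos: [0.4316, -0.3539, 0.0584]
ee_rot: [-0.624, 1.57, 2.755]
force: [-0.6, -0.6, -0.1]
width: 0.0424
9.35 [ 0.43212939 -0.35450424  0.05949536] [ 0.46815802  0.0040287  -0.29215407] 0.04194569501414434
```

View pics/s5.png

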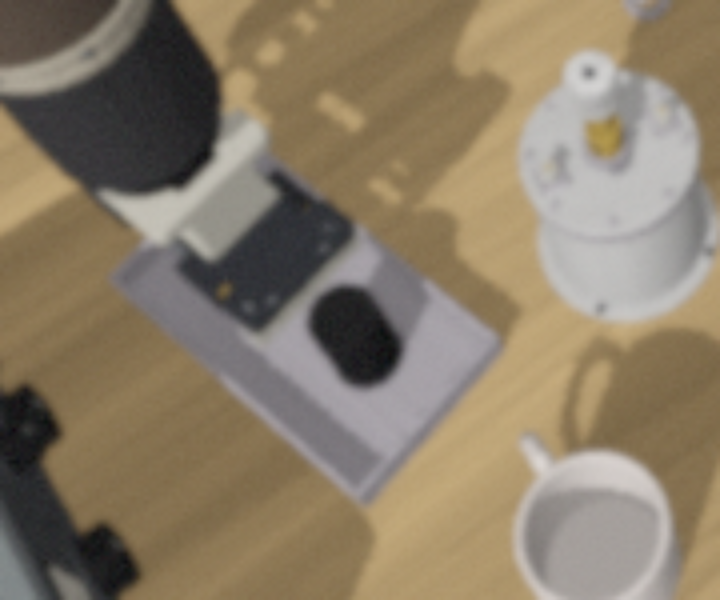

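View pics/t5.png

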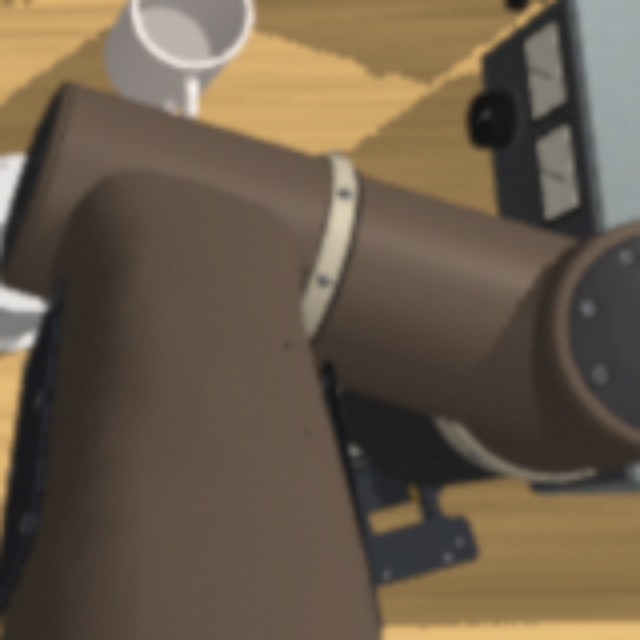

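```bash
python3 -m handwheel '{"gripper":[-1,-1,-1,-1],"travel":[[0,0,-0.005],[0,0,-0.01],[0,0,-0.014],[0,0,-0.014]],"spin":[0,0,0,0]}'; python3 -m handwheel '{"gripper":[-1,-1],"travel":[[0,0,-0.002],[0,0,-0.002]],"spin":[0,0]}';  python3 -m handwheel '{"gripper":[-1,-1],"travel":[[0,0,-0.002],[0,0,-0.002]],"spin":[0,0]}'
```

```text
t: 9.75
eef_pos: [0.4312, -0.3545, 0.0514]
ee_rot: [-0.746, 1.571, 2.632]
force: [0.6, -0.2, -0.9]
width: 0.0423
t: 9.95
eef_pos: [0.4313, -0.3545, 0.0505]
ee_rot: [-0.467, 1.571, 2.911]
force: [0.0, -0.7, 0.2]
width: 0.0422
t: 10.15
eef_pos: [0.4315, -0.3546, 0.0502]
ee_rot: [1.808, 1.57, -1.096]
force: [-2.1, 1.5, 6.1]
width: 0.0422
```

```bash
python3 -m handwheel '{"gripper":[0.35,0.35,0.35,0.35,0.35,0.35,0.35,0.35,0.35,0.35,0.35],"travel":[[0,0,0],[0,0,0],[0,0,0],[0,0,0],[0,0,0.02],[0,0,0.06],[0,0,0.12],[0,0,0.2],[0,0,0.3],[0,0,0.4],[0,0,0.4]],"spin":[0,0,0,0,0,0,0,0,0,0,0]}'
python3 - <<'E'
from h import *
from station import arm, viewer, spotter
f=viewer.grab_frame("scene");cv2.imwrite('pics/s6.png',cv2.resize(f['pixels'][220:370,120:300],None,fx=4,fy=4))
s=arm.get_state();print(s['t'],s['eef_pos'],s['force'],s['width'],s['q'])
E
```

```text
t: 11.25
eef_pos: [0.4342, -0.3565, 0.2584]
ee_rot: [2.365, 1.558, -0.538]
force: [0.8, -0.2, -0.2]
width: 0.0591
11.3 [ 0.43297385 -0.35536123  0.25463762] [ 0.47697107 -0.05197208 -1.58586459] 0.0592716353993002 [-3.37208363e-01  1.59453679e-01 -2.37567864e-01  9.00018797e-04
 -1.16532316e+00  5.74359500e-01]
```

View pics/s6.png

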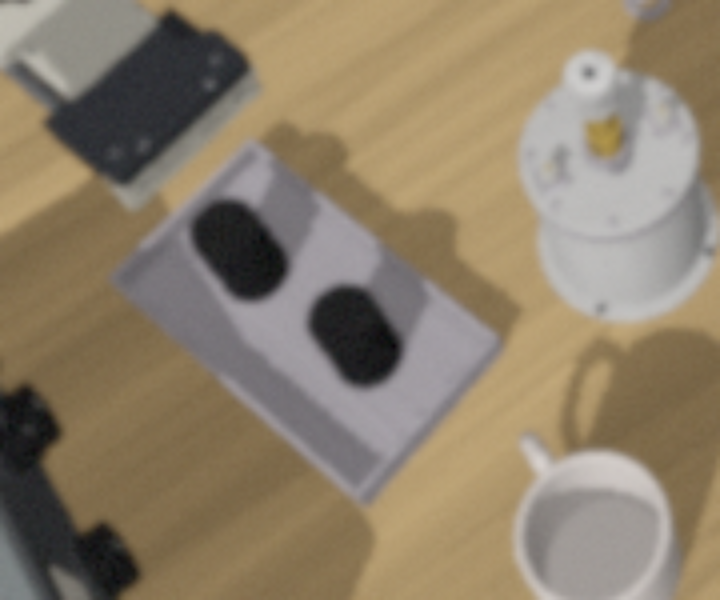

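```bash
cat > snap.py <<'E'
import sys
from h import *
from station import arm, viewer, spotter
n=sys.argv[1]
f=viewer.grab_frame("wrist");cv2.imwrite(f'pics/{n}.png',f['pixels']);np.save(f'pics/{n}.npy',{k:v for k,v in f.items() if k!='pixels'},allow_pickle=True)
s=arm.get_state();print(s['t'],s['eef_pos'],s['force'],f['eye'],f['attitude'],'qd',np.abs(s['qd']).max())
E
python3 -m handwheel '{"gripper":[0.6,0.6,0.6,0.6,0.6,0.6,0.6,0.6,0.6,0.6],"travel":[[-0.004,0.06,0.03],[-0.01,0.15,0.03],[-0.016,0.25,0.03],[-0.022,0.35,0.03],[-0.028,0.45,0.03],[-0.032,0.51,0.03],[-0.034,0.536,0.03],[-0.034,0.536,0.03],[-0.034,0.536,0.03],[-0.034,0.536,0.03]],"spin":[0,0,0,0,0,0,0,0,0,0]}'; python3 snap.py k1
python3 -m handwheel '{"gripper":[0.6,0.6,0.6,0.6,0.6,0.6,0.6,0.6,0.6,0.6],"travel":[[0.06,0,0],[0.15,0,0],[0.25,0,0],[0.35,0,0],[0.45,0,0],[0.51,0,0],[0.52,0,0],[0.52,0,0],[0.52,0,0],[0.52,0,0]],"spin":[0,0,0,0,0,0,0,0,0,0]}'; python3 snap.py k2
python3 -c "
import cv2,numpy as np
a=cv2.imread('pics/k1.png');b=cv2.imread('pics/k2.png');cv2.imwrite('pics/k12.png',np.vstack([a[:240],b[:240]]))"
```

```text
t: 12.3
eef_pos: [0.4142, -0.0871, 0.2644]
ee_rot: [0.064, 1.57, -2.841]
force: [0.2, -0.8, -0.9]
width: 0.0702
12.35 [ 0.41425216 -0.08719682  0.2643703 ] [-0.62785987 -0.1082355  -0.44564629] [ 0.42865382 -0.15368916  0.40292325] [ 2.88500341e+00 -1.04182493e-03 -2.90489364e+00] qd 0.0032262536850524515
t: 13.35
eef_pos: [0.6735, -0.0869, 0.2652]
ee_rot: [3.085, 1.57, 0.18]
force: [-0.2, -0.7, 0.3]
width: 0.0701
13.4 [ 0.6735852  -0.0867667   0.26541137] [-0.61500688  0.17419488 -0.01904339] [ 0.68779489 -0.15356849  0.4037366 ] [ 2.88498451e+00  1.33615871e-04 -2.90466511e+00] qd 0.0041677305482475824
```

View pics/k12.png

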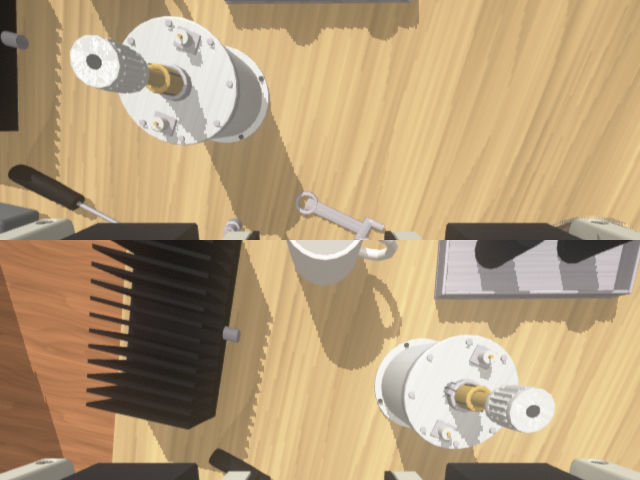

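```bash
python3 -m handwheel '{"gripper":[0.6,0.6,0.6,0.6,0.6,0.6,0.6,0.6,0.6,0.6],"travel":[[0.006,0.06,0],[0.015,0.15,0],[0.025,0.25,0],[0.035,0.35,0],[0.045,0.45,0],[0.06,0.54,0],[0.064,0.572,0],[0.064,0.572,0],[0.064,0.572,0],[0.064,0.572,0]],"spin":[0,0,0,0,0,0,0,0,0,0]}'; python3 snap.py k3
python3 -m handwheel '{"gripper":[0.6,0.6,0.6,0.6,0.6,0.6,0.6,0.6,0.6,0.6],"travel":[[-0.06,0,0],[-0.15,0,0],[-0.25,0,0],[-0.35,0,0],[-0.45,0,0],[-0.51,0,0],[-0.52,0,0],[-0.52,0,0],[-0.52,0,0],[-0.52,0,0]],"spin":[0,0,0,0,0,0,0,0,0,0]}'; python3 snap.py k4
python3 -c "
import cv2,numpy as np
a=cv2.imread('pics/k4.png');b=cv2.imread('pics/k3.png');cv2.imwrite('pics/k34.png',np.vstack([a[:240],b[:240]]))"
```

```text
t: 14.4
eef_pos: [0.7062, 0.1982, 0.2652]
ee_rot: [-3.049, 1.57, 0.329]
force: [0.1, -0.3, -0.6]
width: 0.0702
14.45 [0.70627203 0.19805403 0.26520722] [-0.26443854 -0.6013509   0.76153982] [0.72042664 0.13152957 0.40376819] [ 2.88493279e+00  1.25650105e-04 -2.90517345e+00] qd 0.0046687876700808074
t: 15.45
eef_pos: [0.4473, 0.1993, 0.2644]
ee_rot: [0.882, 1.57, -2.024]
force: [-0.9, -0.9, 0.4]
width: 0.07
15.5 [0.44718046 0.19931602 0.26416686] [ 0.54934611  0.32945815 -0.19566454] [0.46161164 0.13270591 0.40293247] [ 2.88529035e+00 -6.34498519e-04 -2.90539645e+00] qd 0.004171765278007503
```

View pics/k34.png

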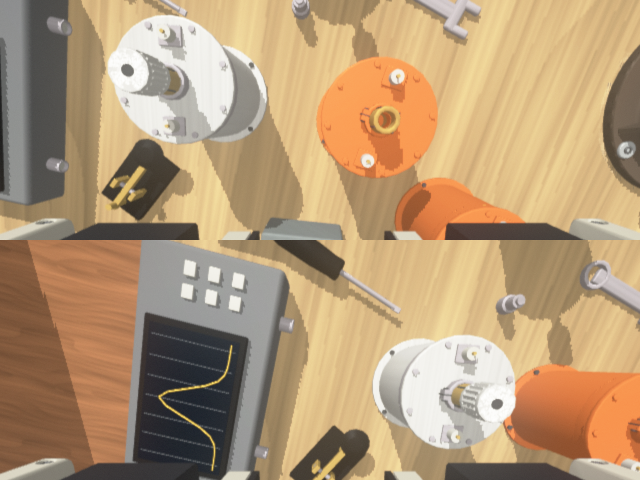

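Run:
```python
from h import *
def dot(n,u,r=6):
    I=cv2.imread(f'pics/{n}.png').max(2).astype(float);x,y=u
    P=I[y-r:y+r+1,x-r:x+r+1];w=np.clip(170-P,0,None);Y,X=np.mgrid[y-r:y+r+1,x-r:x+r+1]
    return np.array([(w*X).sum()/w.sum(),(w*Y).sum()/w.sum()]),w.sum()
C={n:np.load(f'pics/{n}.npy',allow_pickle=True).item() for n in ('k1','k2','k3','k4')}
px={}
for n,u in dict(k1=(94,61),k2=(532,170),k3=(497,164),k4=(127,70)).items(): px[n],w=dot(n,u);print(n,px[n],w)
for nm,a,b in (('set','k1','k2'),('tune','k4','k3')):
    P=tri([C[a],C[b]],[px[a],px[b]]);print(nm,P,'repro',[(proj(C[q],P)[0]-px[q]).round(2) for q in (a,b)])
# scene, from first/s3
S=cv2.imread('pics/s3.png');cv2.imwrite('pics/s3z.png',cv2.resize(S[170:300,240:410],None,fx=4.5,fy=4.5,interpolation=cv2.INTER_CUBIC))
```

```text
k1 [93.78099343 61.17600575] 9744.0
k2 [532.45666278 170.84495092] 6011.0
k3 [496.68681758 163.69001332] 3755.0
k4 [127.01982851  69.77206145] 5598.0
set [ 0.55753141 -0.15612492  0.22463101] repro [array([-0.  ,  0.05]), array([ 0.02, -0.04])]
tune [0.5930063  0.12983283 0.19179552] repro [array([ 0.  , -0.03]), array([-0.01,  0.03])]
```

View pics/s3z.png

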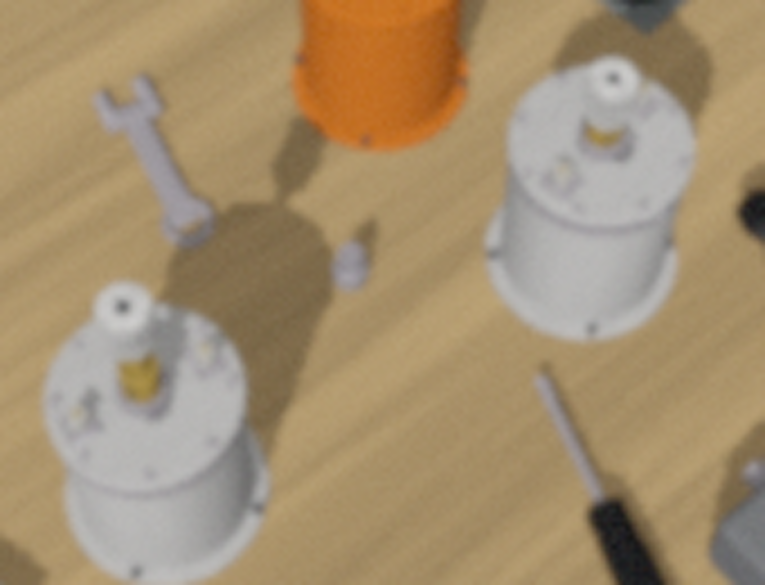

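```bash
python3 -m handwheel '{"gripper":[0.6,0.6,0.6,0.6,0.6,0.6,0.6,0.6,0.6,0.6,0.6],"travel":[[0.06,-0.03,0],[0.14,-0.07,0],[0.22,-0.1,0],[0.28,-0.13,0],[0.292,-0.136,0],[0.292,-0.136,0],[0.292,-0.136,-0.04],[0.292,-0.136,-0.1],[0.292,-0.136,-0.15],[0.292,-0.136,-0.16],[0.292,-0.136,-0.16]],"spin":[0,0,0,0,0,0,0,0,0,0,0]}'; python3 -m handwheel '{"gripper":[-0.1,-0.1,-0.1,-0.1],"travel":[[0,0,0],[0,0,0],[0,0,0],[0,0,0]],"spin":[0,0,0,0]}'; python3 snap.py g1
```

```text
t: 16.6
eef_pos: [0.5917, 0.1317, 0.1843]
ee_rot: [0.382, 1.569, -2.522]
force: [0.3, -0.0, 0.2]
width: 0.0699
t: 17.0
eef_pos: [0.5926, 0.1317, 0.1853]
ee_rot: [-2.853, 1.57, 0.526]
force: [0.4, -0.4, 0.6]
width: 0.0438
17.05 [0.5925452  0.13161907 0.18514008] [-0.45992062 -1.20465751 -0.01648206] [0.60686262 0.06493536 0.32385725] [ 2.88465121e+00  7.79988527e-04 -2.90422308e+00] qd 0.005416979340638935
```

View pics/g1.png

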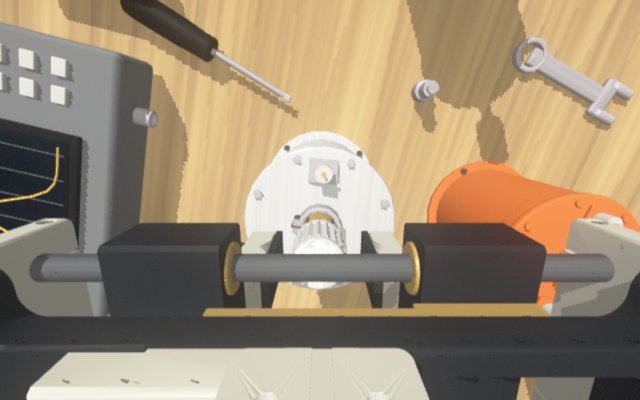

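```bash
python3 -c "
import cv2
a=cv2.imread('pics/g1.png');cv2.imwrite('pics/g1z.png',cv2.resize(a[190:310,240:400],None,fx=5,fy=5,interpolation=cv2.INTER_CUBIC))"
```

```text
(no output)
```

View pics/g1z.png

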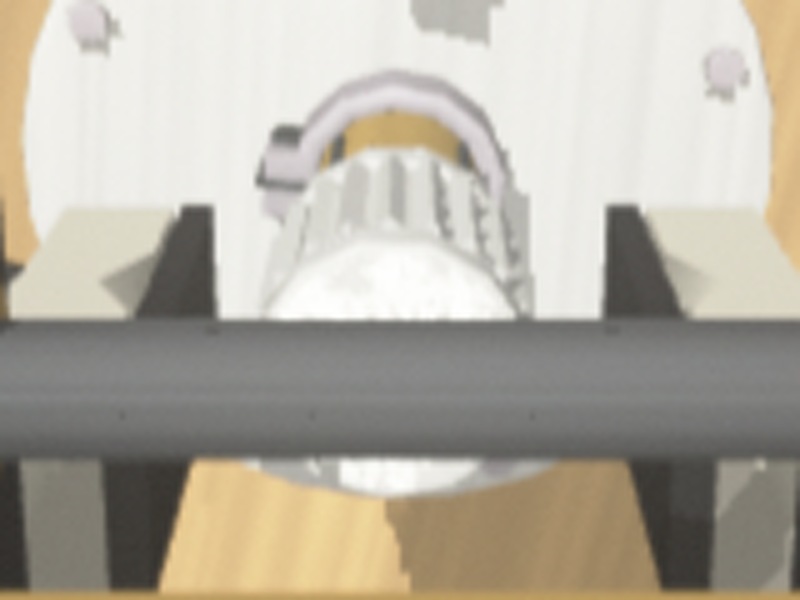

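Run:
```python
from h import *
f=np.load('pics/g1.npy',allow_pickle=True).item()
for x,y in [(.593,.1298),(.5935,.1316),(.5925,.1316)]:
    t=cylpoly(f,x,y,.192,.192,.014);b=proj(f,[[x,y,.192],[x,y,.162]]);print(x,y,t.min(0),t.max(0),b.tolist())
# TCP projection and pad plane
print(proj(f,[[.5925,.1316,.185],[.5925,.1316,.166]]))
I=cv2.imread('pics/g1.png').max(2)
for r in (240,246,250): print(r,I[r,280:365].tolist())
```

```text
0.593 0.1298 [289.02386 237.40015] [347.00214 290.38727] [[317.9934265885314, 264.5463124378789], [318.6147152305699, 240.78300735986113]]
0.5935 0.1316 [287.24008 240.63528] [345.04953 293.31894] [[316.1253476218262, 267.6241063532769], [317.05700051068004, 243.40380147011604]]
0.5925 0.1316 [289.25943 241.10057] [347.048   293.74097] [[318.134283161122, 268.0669637116018], [318.7303705166803, 243.78097723612817]]
[[318.2937758  261.5688625 ]
 [318.66264862 246.54012496]]
240 [78, 80, 122, 232, 238, 239, 240, 240, 239, 236, 237, 238, 239, 234, 223, 221, 221, 222, 219, 206, 212, 228, 225, 221, 222, 226, 229, 235, 241, 245, 246, 244, 243, 245, 245, 245, 246, 249, 249, 249, 248, 249, 246, 246, 246, 244, 243, 239, 232, 221, 212, 202, 200, 206, 215, 197, 174, 196, 213, 215, 207, 163, 151, 160, 181, 194, 235, 237, 238, 238, 238, 238, 236, 235, 235, 237, 237, 237, 236, 236, 229, 113, 80, 79, 81]
246 [73, 77, 103, 199, 236, 239, 241, 240, 238, 236, 237, 237, 229, 221, 222, 229, 219, 222, 237, 244, 246, 249, 251, 252, 250, 247, 244, 240, 240, 241, 241, 241, 240, 242, 246, 253, 253, 254, 254, 253, 252, 253, 253, 252, 249, 248, 251, 252, 251, 249, 251, 252, 252, 245, 243, 243, 241, 236, 217, 175, 189, 170, 154, 156, 172, 182, 192, 234, 237, 238, 239, 236, 234, 235, 236, 237, 237, 236, 235, 233, 193, 99, 78, 78, 77]
250 [74, 74, 91, 166, 234, 239, 240, 240, 238, 237, 235, 230, 219, 205, 216, 233, 244, 248, 252, 252, 252, 253, 253, 253, 254, 254, 254, 253, 252, 249, 253, 253, 252, 251, 251, 253, 253, 251, 250, 252, 252, 253, 253, 251, 252, 250, 247, 252, 250, 250, 253, 254, 253, 253, 249, 249, 247, 249, 248, 240, 234, 195, 165, 178, 207, 196, 193, 234, 237, 238, 237, 236, 234, 235, 236, 237, 236, 235, 235, 230, 159, 88, 76, 76, 75]
```

```bash
python3 -m handwheel '{"gripper":[-0.1,-0.1,-0.25,-0.25,-0.25],"travel":[[0.003,0.001,0],[0.003,0.001,0],[0.003,0.001,0],[0.003,0.001,0],[0.003,0.001,0]],"spin":[0,0,0,0,0]}' 6; python3 snap.py g2;  python3 -c "
import cv2
a=cv2.imread('pics/g2.png');cv2.imwrite('pics/g2z.png',cv2.resize(a[190:310,240:400],None,fx=5,fy=5,interpolation=cv2.INTER_CUBIC))"
```

```text
t: 17.55
eef_pos: [0.5939, 0.132, 0.1845]
ee_rot: [0.332, 1.571, -2.572]
force: [0.2, -1.3, 0.3]
width: 0.0329
17.6 [0.59387474 0.13201634 0.1845333 ] [-0.80694054  0.58672776 -0.64563115] [0.6082612  0.06537056 0.32305162] [ 2.88501038e+00 -5.26182026e-04 -2.90424467e+00] qd 0.0019679082742650256
```

View pics/g2z.png

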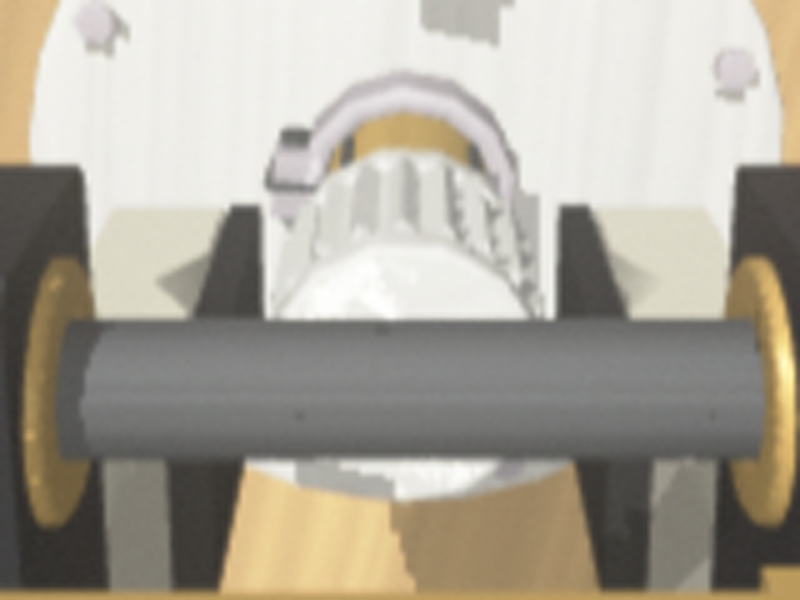

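```bash
python3 -m handwheel '{"gripper":[-0.25,-0.4,-1,-1,-1,-1],"travel":[[0.001,0,0],[0.001,0,0],[0.001,0,0],[0.001,0,0],[0.001,0,0],[0.001,0,0]],"spin":[0,0,0,0,0,0]}' 10
python3 - <<'E'
from h import *
from station import arm, viewer
F=[];M=[]
for i in range(8):
    viewer.grab_frame("wrist") if 1 else 0
    s=arm.get_state();F.append(s['force']);M.append(s['moment'])
print(s['t'],np.mean(F,0),np.std(F,0),np.mean(M,0),np.std(M,0),s['eef_pos'],s['width'])
E
```

```text
t: 18.2
eef_pos: [0.5944, 0.132, 0.1846]
ee_rot: [2.852, 1.571, -0.053]
force: [0.1, -0.1, 0.2]
width: 0.0275
18.6 [ 0.04250982 -0.18267765  0.0387633 ] [0.69238652 0.53281779 0.33946259] [ 0.04658523 -0.10096456  0.00616825] [0.02984452 0.02833751 0.02380657] [0.59436378 0.13205314 0.18454201] 0.02769576635328579
```

```bash
cat > ff.py <<'E'
from h import *
from station import arm, viewer
import sys
F=[];M=[];P=[];Y=[]
for i in range(int(sys.argv[1])):
    f=viewer.grab_frame("wrist")
    s=arm.get_state();F.append(s['force']);M.append(s['moment']);P.append(s['eef_pos'])
if len(sys.argv)>2:
    n=sys.argv[2];cv2.imwrite(f'pics/{n}.png',f['pixels']);cv2.imwrite(f'pics/{n}z.png',cv2.resize(f['pixels'][190:310,240:400],None,fx=5,fy=5,interpolation=cv2.INTER_CUBIC))
j=np.array([.972,.235,0]);n_=np.array([-.235,.972,0]);f0=np.mean(F,0)
print(s['t'],'F',f0.round(2),'jaw',(f0@j).round(2),'nrm',(f0@n_).round(2),'sem',(np.std(F,0)/len(F)**.5).round(2),'M',np.mean(M,0).round(3),'P',np.mean(P,0).round(4),np.std(P,0).round(4),s['width'])
E
python3 -m handwheel '{"gripper":[-1,-1,-1],"travel":[[0,0,0],[0,0,0],[0,0,0]],"spin":[0,0,0]}' 20; python3 ff.py 6
python3 -m handwheel '{"gripper":[-1,-1,-1,-1,-1,-1],"travel":[[0,0,0.004],[0,0,0.008],[0,0,0.012],[0,0,0.016],[0,0,0.02],[0,0,0.02]],"spin":[0,0,0,0,0,0]}'; python3 ff.py 12 g3
```

```text
t: 18.9
eef_pos: [0.5944, 0.132, 0.1846]
ee_rot: [0.624, 1.571, -2.28]
force: [-0.1, -0.2, -1.1]
width: 0.0276
19.2 F [ 0.24 -0.54 -0.88] jaw 0.1 nrm -0.58 sem [0.18 0.11 0.19] M [ 0.037 -0.107 -0.003] P [0.5944 0.132  0.1845] [0. 0. 0.] 0.027178328768152467
t: 19.8
eef_pos: [0.5945, 0.1321, 0.1949]
ee_rot: [-2.947, 1.57, 0.432]
force: [0.7, -0.8, -2.7]
width: 0.0274
20.4 F [ 0.   -0.23 -2.31] jaw -0.05 nrm -0.23 sem [0.16 0.1  0.12] M [ 0.077 -0.023  0.001] P [0.5943 0.132  0.1945] [0.     0.     0.0001] 0.027141208747867764
```

View pics/g3z.png

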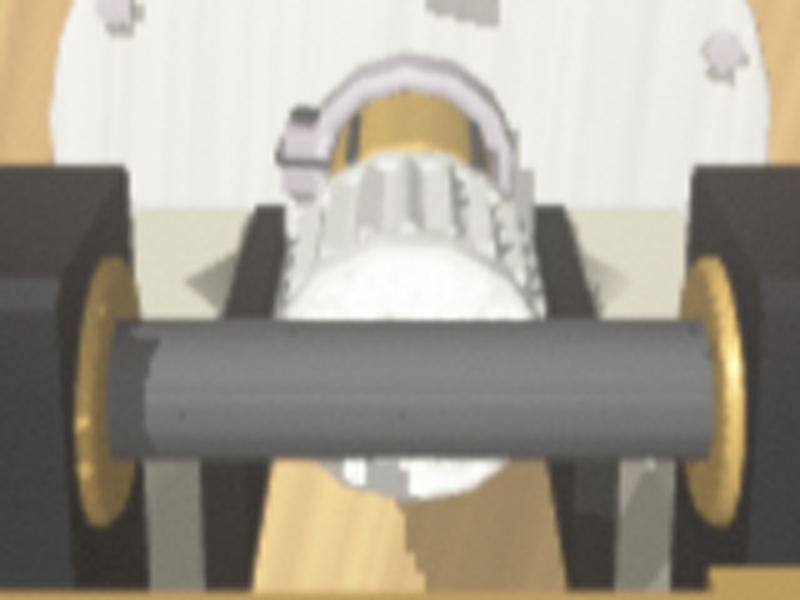

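```bash
python3 -m handwheel '{"gripper":[-1,-1,-1,-1,-1,-1,-1,-1],"travel":[[0,0,0.008],[0,0,0.016],[0,0,0.024],[0,0,0.032],[0,0,0.039],[0,0,0.0435],[0,0,0.0455],[0,0,0.0455]],"spin":[0,0,0,0,0,0,0,0]}'; python3 ff.py 12 g4
python3 - <<'E'
from h import *
from station import viewer
for n in ('scene','top'):
    f=viewer.grab_frame(n);cv2.imwrite(f'pics/h_{n}.png',f['pixels'])
a=cv2.imread('pics/h_scene.png');cv2.imwrite('pics/h_sz.png',cv2.resize(a[130:310,230:430],None,fx=3.3,fy=3.3,interpolation=cv2.INTER_CUBIC))
E
```

```text
t: 21.2
eef_pos: [0.5944, 0.1321, 0.2174]
ee_rot: [-2.784, 1.571, 0.595]
force: [-0.0, 0.6, -1.8]
width: 0.0276
21.8 F [ 0.18 -0.01 -1.89] jaw 0.17 nrm -0.05 sem [0.15 0.16 0.1 ] M [ 0.093 -0.024 -0.006] P [0.5943 0.132  0.2172] [0.     0.     0.0001] 0.027297254186813415
```

View pics/g4z.png

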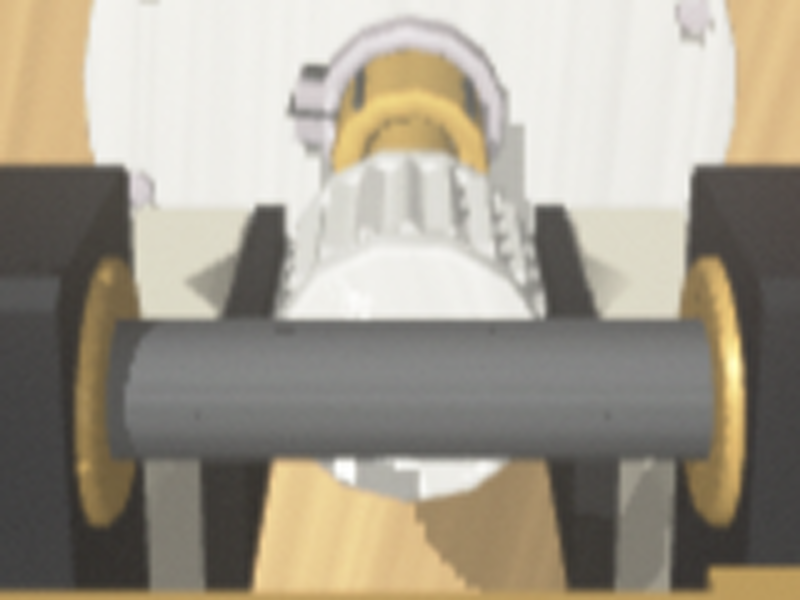

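View pics/h_sz.png

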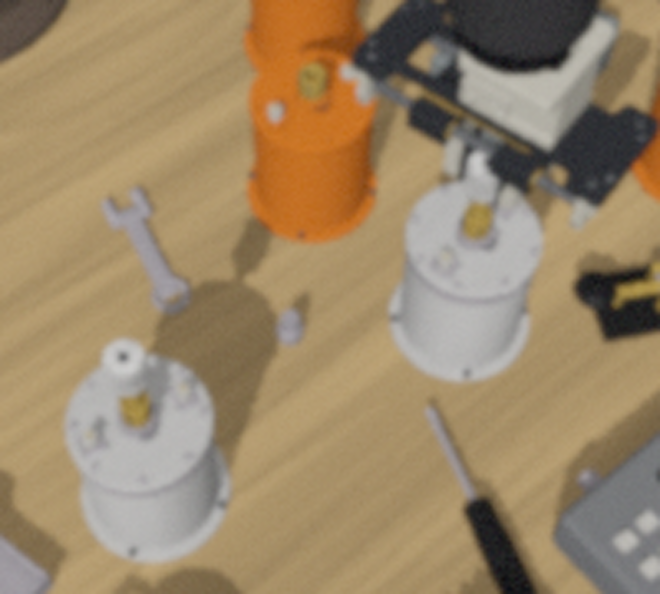

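```bash
python3 -c "
import cv2
a=cv2.imread('pics/g4.png');cv2.imwrite('pics/g4zz.png',cv2.resize(a[200:226,298:346],None,fx=16,fy=16,interpolation=cv2.INTER_NEAREST))
print(a[198:226,318:325].max(2).mean(1).round().tolist()); print(a[198:226,320].tolist())"
python3 - <<'E'
from h import *
g=np.load('pics/g1.npy',allow_pickle=True).item()
g['eye']=g['eye']+np.array([.0018,.0004,.0321]) # pose of g4
for y in (.1298,.1315):
  print([ (n,proj(g,ring(.594,y,z,r))[:,1].min().round(2)) for n,z,r in (('outer',.162,.011),('bore',.162,.00675),('rod@bore',.162,.006),('knobbot',.1948,.014),('knobtop',.2248,.014),('collar',.141,.0145))])
E
```

```text
[220.0, 200.0, 193.0, 199.0, 200.0, 200.0, 199.0, 199.0, 200.0, 206.0, 224.0, 236.0, 233.0, 225.0, 212.0, 193.0, 187.0, 201.0, 203.0, 203.0, 203.0, 205.0, 213.0, 218.0, 217.0, 213.0, 206.0, 203.0]
[[210, 209, 217], [176, 183, 193], [130, 163, 183], [113, 168, 197], [113, 170, 199], [113, 170, 199], [113, 171, 199], [113, 170, 198], [112, 169, 198], [115, 173, 203], [121, 189, 222], [131, 209, 236], [128, 207, 235], [125, 197, 228], [117, 181, 215], [106, 158, 187], [103, 152, 176], [113, 174, 205], [114, 176, 208], [114, 177, 208], [115, 176, 206], [138, 186, 211], [181, 206, 216], [211, 219, 221], [211, 218, 219], [207, 213, 215], [204, 212, 213], [203, 211, 213]]
[('outer', np.float64(207.07)), ('bore', np.float64(213.1)), ('rod@bore', np.float64(214.16)), ('knobbot', np.float64(217.82)), ('knobtop', np.float64(237.55)), ('collar', np.float64(194.74))]
[('outer', np.float64(209.42)), ('bore', np.float64(215.43)), ('rod@bore', np.float64(216.48)), ('knobbot', np.float64(220.6)), ('knobtop', np.float64(240.85)), ('collar', np.float64(196.91))]
```

View pics/g4zz.png

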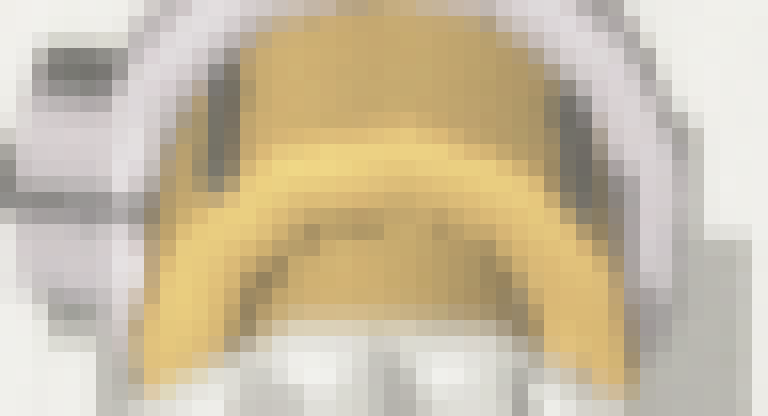

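Run:
```python
from h import *
I=cv2.imread('pics/s3.png').max(2).astype(float)
def dot(x,y,r=2):
    P=I[y-r:y+r+1,x-r:x+r+1];w=np.clip(np.median(I[y-4:y+5,x-4:x+5])-P,0,None);Y,X=np.mgrid[y-r:y+r+1,x-r:x+r+1];return np.array([(w*X).sum()/w.sum(),(w*Y).sum()/w.sum()])
for n,u in (('set',(267,238)),('tune',(376,187))):
    p=dot(*u)
    for xy in ([(.5575,-.1561)] if n=='set' else [(.5930,.1298)]):
        best=min(np.arange(.17,.25,.0002),key=lambda z:np.linalg.norm(proj(SC,[*xy,z])[0]-p))
        print(n,p,best,proj(SC,[*xy,best])[0]-p)
```

```text
set [266.80363036 237.64521452] 0.2216000000000015 [-0.51399189  0.10967367]
tune [375.77464789 186.95774648] 0.18960000000000057 [-0.77318218 -0.14928436]
```

Run:
```python
from station import arm
s=arm.get_state();print(s['t'],s['eef_pos'],s['force'],s['width']);arm.job_done()
```

```text
21.9 [0.59437406 0.13202086 0.21729346] [ 0.18910362 -0.49548103 -1.4257283 ] 0.027480848888592826
the job is handed in; nothing more can be done
```

The guard is off and standing mouth down in the free half of the tray. The arm is holding the bare rod with its knob level with the set knob. I handed the job in at 21.9 s.

- **Guard:** I lifted it straight up and lowered it about 100 mm from the other guard. Contact with the tray floor was about 6 N. A picture after release showed it standing upright.
- **Height:** The wrist camera put the set knob 32.8 mm above the fully-in knob. The tool rose 32.7 mm, and the knob did not slip in the grip. A rougher check with the scene camera gave 32.0 mm, about 0.8 mm less but within its accuracy.
- **Hold:** The mean side force is 0.2 N or less, within sensor noise, and the downward load is about 1.9 N, in line with the rod's weight. The last wrist picture shows the rod centred in the bore to within a few tenths of a millimetre.
- **Unresolved:** The moment reading was about 0.09 N m, and I had no reading from just before the grip to compare it with. The pictures and the side force don't suggest any leaning, so I did not push the rod sideways to test it.

I touched nothing but the guard and the loose rod. I did not check every object on the bench again at the end, but the last scene picture shows the set filter, spanner and adapter undisturbed.

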